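Load and pin a wire spool in the pay-out rack

TASK

Set the copper-wire spool down upright in the empty bay of the three-bay pay-out rack and let go of it. Then take the spindle from its block and fit it down through the spool's hub: it is a close fit, so start it leaning (ten degrees or a little more) with the low edge of its foot in the bore, then straighten it and slide it fully home, until its collar rests on the spool and its foot stands in the rack's socket. Let neither of them fall, and leave the silver-wire spool and the solvent bottle where they stand.

Things in the scene. Friction and masses are not known exactly. Their poses are not given: they have to be found in the camera images.
- copper_spool: The spool to load: loose, upright, ivory plastic flanges 50 mm in diameter, wound almost to the rim with copper-coloured wire, a copper-coloured label ring on the upper face, 60 mm tall, about 0.3 kg. Origin: centre of its underside; z up along its axis. A sharp-rimmed bore, 15 mm in diameter, runs right through along the axis. Grip it across the diameter near its top.
- bore (a point): Centre of the mouth of the copper spool's bore, on its upper face (60 mm above the spool's origin), z up out of the bore.
- silver_spool: An identical spool with silver-coloured wire and label ring, loose, standing on the bench: to be left alone. It and the copper spool swap places from time to time. Origin: centre of its underside.
- rack: Blue-grey rack, 66 x 186 mm, fixed. Origin: centre of its underside, z up. Three bays 60 mm apart along its y; x points across the row, away from the robot. Bays are 54 x 54 mm inside, floor 30 mm above the bench; ribs 6 mm thick, 10 mm above the floor, tops bevelled. The -y end bay is empty; the others hold fixed spools with spindles, orange handles up to 138 mm above the bench.
- bay (a point): Centre of the floor of the empty bay (rack frame: x 0, y -60 mm, z 30 mm), at the mouth of its round, brass-rimmed socket, 20 mm in diameter and 20 mm deep; axes as the rack's.
- block: Aluminium spindle block, fixed to the bench on a thin 50 x 134 mm foot plate, 40 x 120 x 50 mm, with three upright holes 15.5 mm in diameter and 44 mm deep, 40 mm apart in a row along its own y axis. The spindle stands in the hole at its -y end; the others are empty. Origin: centre of its underside.
- spindle: Loose steel spindle, 124 mm long, 0.1 kg, upright in the block, foot 6 mm above the bench; may lean 2 degrees there. Origin: centre of its flat, sharp-edged foot; z up its axis. Shank 14 mm in diameter from 0 to 76 mm, collar 22 mm from 76 to 80 mm, round orange handle 18 mm from 80 to 124 mm (grip it there). Fully home, the collar lies on the spool and the foot is 16 mm below the bay floor.
- foot (a point): Centre of the spindle's foot (the spindle's origin).
- solvent_bottle: White squeeze bottle with a red spout cap, 46 mm in diameter, 130 mm tall, loose, standing behind the rack: to be left alone. Origin: centre of its underside.

How it is judged:
By the outcome, as a careful person would: the job done as asked, in the order asked, and still so for the second after the job is handed in, with the robot touching nothing.
It also fails if it takes over 53 s, if anything falls off the work surface, if the arm or the gripper's body presses on something with over 40 N, if the wrist force passes 120 N, or if a joint passes its speed limit or range.

ROBOT

A 6-joint arm with a two-finger parallel gripper is mounted at the origin on a cart in front of the work surface, level with it; the furniture and walls round the work are solid. World frame = base frame: x ahead of the robot, y to its left, z up, the work surface at z = 0. Lengths are in mm, angles in degrees, forces in N, time in s.
With the tool pointing down it reaches from about 300 to 775 mm from the base axis. Payload 14.6 kg.
Tool frame: the origin (TCP) lies at the very end of the fingers, on their centre line; the grasp point (between the pads) lies 19 mm behind it; x points along the fingers, y is the direction in which the jaws open and shut, and the axes are right-handed (so a half turn about x gives the same grasp; the last joint's range is limited). The gripper opens to 85 mm and grips with 20 to 120 N. Pads are 22 mm wide; open, the fingers measure 114 mm over their backs; the gripper's body (76 mm by 85 mm) begins 54 mm behind the grasp point. The pads swing forward as they close: fully open they stand 13 mm farther back than shut.
Start: joints at [60.585, 17.183, 87.147, -0, 75.671, -3.816], TCP at [237.641, 496, 209.881] pointing down, gripper open.
Joint ranges: [-173.82, 173.82], [-45.26, 126.66], [13.44, 144.39], [-59.66, 239.66], [0, 175.72], [-146.38, 146.38]. Speed limits (degrees/s): [127.2, 127.2, 147.25, 180, 180, 180].

INTERFACE

Orientations are given as a 3x3 rotation matrix whose columns are the frame's x, y, z axes.
In Python, from cell import ctrl, gripper_to, planner, viewer, order, models gives the robot as it stands. Calls block until the motion is done:
- ctrl.goto(position, orientation): joint-space move of the TCP to a pose.
- ctrl.movel(position, orientation=None, v=150, threshold=None): straight line of the TCP; orientation=None keeps the orientation; v is the mean speed in mm/s. With threshold (N) it stops when the force on the tool has changed by that much, and returns True; else False.
- ctrl.move_joints(angles): joint-space move.
- gripper_to(opening, strength=None): opening from 0.0 (shut) to 1.0 (fully open); strength is the grip in N (None keeps the last); returns when the fingers have stopped.
- ctrl.wait(seconds).
- planner.ik(position, orientation): joint angles nearest the present ones, or None.
- ctrl.sense(): the state.
- viewer.camera(name): name is "side" or "top"; returns the picture (480x640x3 uint8, blue, green, red); there is no depth.
- viewer.calibration(name): a dict with "mtx" (3x3 intrinsics, pixels), "camera_from_world" (4x4, takes a point from world to camera coordinates). Camera axes: x right, y up, looking along -z (the intrinsics and any distortion apply to the point x, -y, -z); pixel columns grow to the right and rows downward; lengths in mm; the calibration is good to about 2 mm. A picture is of the moment at which its call begins. calibration takes no time and is no camera call.
A pose or a line that the arm cannot do raises ctrl.MotionError and nothing moves.
- order.finish_job(): hands the job in, once; it reports no verdict.
Trained networks look in the newest picture that a camera, given by its name, has taken for a name from the list of things; names that differ only in an ending like _2 or _b are one class to them, and where a whole thing is asked for, a point or a joint stands for the part that bears it (a point fixed in the world has none). Each returns a list of dicts, best first, with "confidence" (0 to 1); they miss things now and then, are a little off and sometimes report something else, mostly with a low value. They report only what shows in the picture. A call takes as long as a camera call.
- models.cut_out(camera, name): "pixels" (480x640 bool, what is visible of it) and "extent" ([left, top, width, height] in pixels, round what is visible of it).
- models.mark_of(camera, name): "point" ([column, row] in pixels: a listed point, or the origin of a listed thing).
The state is a dict: "time": time; "joint_positions": joint angles; "joint_velocities": joint speeds; "joint_efforts": joint torques, N m; "eef_pos": TCP position; "tool_rot": TCP orientation; "ft_force": force on the tool from outside, world axes, zero at the start; "moment": the same for the moment, N m; "gripper_width": opening from 0.0 (shut) to 1.0 (fully open).
Only numpy, scipy, OpenCV 4.12 (cv2) and the standard library are available. Lean on these libraries where they do the work, as an engineer would, in place of code of your own. Each camera call takes 0.05 s, during which the arm holds its last target.

## Working session

There is one attempt and no reset: what is moved stays moved. The work goes in short steps, each a Python script; the robot and the scene stay as the last script left them, time stands still between calls to the robot, and variables do not carry over. Pictures are saved under pics/ and viewed, and the job is handed in when it is done.

```bash
mkdir -p pics; ls
cat > h.py <<'E'
import numpy as np, cv2
from cell import ctrl, gripper_to, planner, viewer, order, models
def cal(n):
    c=viewer.calibration(n); return np.array(c['mtx'],float),np.array(c['camera_from_world'],float),c
def proj(n,p):
    K,T,c=cal(n); q=T[:3,:3]@np.asarray(p,float)+T[:3,3]; q=np.array([q[0],-q[1],-q[2]])
    d=c.get('dist'); 
    u=K@q; return u[:2]/u[2]
def ray(n,px):
    K,T,c=cal(n); d=np.linalg.inv(K)@np.array([px[0],px[1],1.]); d=np.array([d[0],-d[1],-d[2]])
    R=T[:3,:3]; return -R.T@T[:3,3], R.T@d/np.linalg.norm(d)
def onz(n,px,z):
    o,d=ray(n,px); return o+d*(z-o[2])/d[2]
def tri(pa,pb):
    oa,da=ray('top',pa); ob,db=ray('side',pb)
    s=np.linalg.lstsq(np.c_[da,-db],ob-oa,rcond=None)[0]
    a=oa+da*s[0]; b=ob+db*s[1]; return (a+b)/2, np.linalg.norm(a-b)
def snap(n,f):
    im=viewer.camera(n); cv2.imwrite('pics/'+f+'.png',im); return im
E
python3 - <<'E'
from h import *
np.set_printoptions(precision=2,suppress=True)
for n in('top','side'):
    print(viewer.calibration(n)); snap(n,n+'0')
    for t in['copper_spool','bore','silver_spool','rack','bay','block','spindle','foot','solvent_bottle']:
        print(n,t,[(np.round(m['point'],1),round(m['confidence'],2)) for m in models.mark_of(n,t)[:3]])
print(ctrl.sense())
E
```

```text
pics
{'mtx': array([[551.91,   0.  , 318.08],
       [  0.  , 551.91, 241.33],
       [  0.  ,   0.  ,   1.  ]]), 'camera_from_world': array([[  -0.02,   -1.  ,    0.03, -171.52],
       [   0.99,   -0.02,    0.16, -629.45],
       [  -0.16,    0.03,    0.99, -989.45],
       [   0.  ,    0.  ,    0.  ,    1.  ]])}
top copper_spool [(array([373.1, 254.1]), 0.79), (array([249. , 321.2]), 0.57)]
top bore [(array([378.6, 248.4]), 0.94)]
top silver_spool [(array([330.5, 350.9]), 0.92)]
top rack [(array([251.1, 254.6]), 0.94), (array([248.7, 326.7]), 0.26)]
top bay [(array([279.2, 252.7]), 0.86)]
top block [(array([249.4, 326.6]), 0.92)]
top spindle [(array([270.5, 320.2]), 0.65)]
top foot []
top solvent_bottle [(array([279.2, 173.4]), 0.82)]
{'mtx': array([[623.92,   0.  , 315.58],
       [  0.  , 623.92, 242.79],
       [  0.  ,   0.  ,   1.  ]]), 'camera_from_world': array([[  -0.94,   -0.35,    0.01,  515.98],
       [   0.22,   -0.56,    0.8 , -281.76],
       [  -0.27,    0.75,    0.6 , -736.38],
       [   0.  ,    0.  ,    0.  ,    1.  ]])}
side copper_spool [(array([342.5, 230.1]
[... 163 characters left out ...]

side rack [(array([292.4, 317.5]), 0.98)]
side bay [(array([304.6, 279.4]), 0.93)]
side block [(array([345.4, 202.2]), 0.44)]
side spindle []
side foot []
side solvent_bottle [(array([214.2, 269.4]), 0.89)]
{'time': 1.0, 'joint_positions': array([60.58, 17.18, 87.15,  0.  , 75.67, -3.82]), 'joint_velocities': array([-0.04,  0.01, -0.01, -0.02,  0.04, -0.03]), 'joint_efforts': array([  0.  , -54.34, -36.2 ,  -0.  ,   0.  ,  -0.  ]), 'eef_pos': array([237.64, 496.  , 209.87]), 'tool_rot': array([[-0.  ,  0.43,  0.9 ],
       [-0.  ,  0.9 , -0.43],
       [-1.  , -0.  , -0.  ]]), 'ft_force': array([0.5 , 0.47, 0.15]), 'moment': array([-0.03,  0.03,  0.  ]), 'gripper_width': 0.9998717557661521}
```

View pics/top0.png

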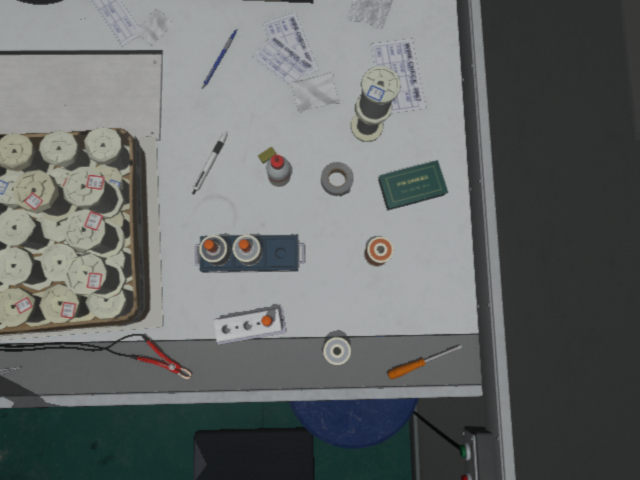

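View pics/side0.png

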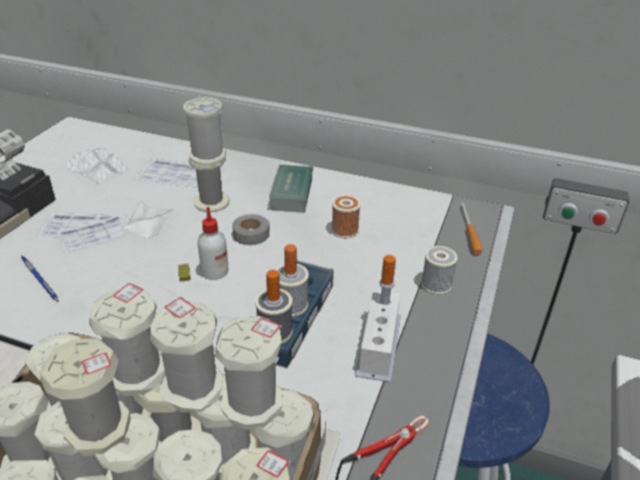

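Run:
```python
import cv2,numpy as np
t=cv2.imread('pics/top0.png');s=cv2.imread('pics/side0.png')
cv2.imwrite('pics/z1.png',cv2.resize(t[225:365,190:400],None,fx=3.8,fy=3.8,interpolation=cv2.INTER_CUBIC))
cv2.imwrite('pics/z2.png',cv2.resize(s[180:380,240:460],None,fx=3,fy=3,interpolation=cv2.INTER_CUBIC))
```

```text
(no output)
```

View pics/z1.png

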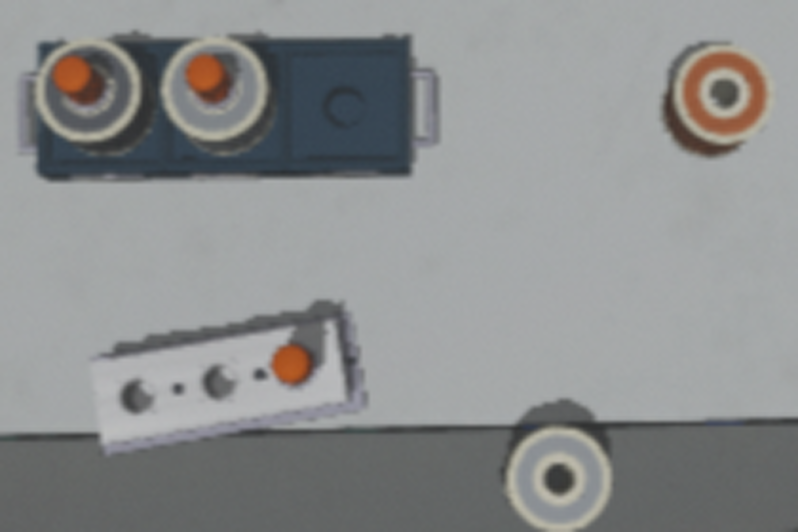

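View pics/z2.png

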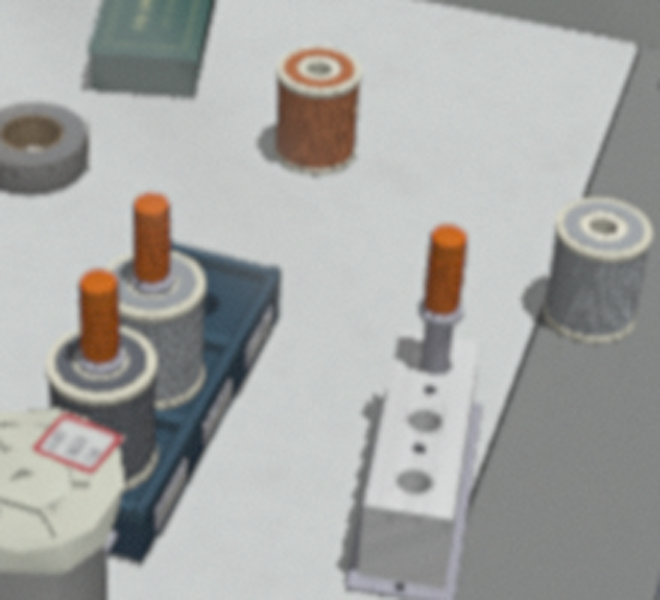

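Run:
```python
from h import *
np.set_printoptions(precision=1,suppress=True)
for n in('top','side'):
    o,_=ray(n,(320,240));print(n,'cam at',o)
print('bore top@60',onz('top',(378.6,248.4),60),'copper mark',onz('top',(373.1,254.1),0))
print('copper side',onz('side',(342.5,230.1),0),onz('side',(343.8,200.9),60))
print(tri((378.6,248.4),(343.8,200.9)))
print('bay',onz('top',(279.2,252.7),30),onz('side',(304.6,279.4),30),tri((279.2,252.7),(304.6,279.4)))
print('rack',onz('top',(251.1,254.6),0),onz('side',(292.4,317.5),0))
print('block',onz('top',(249.4,326.6),0))
print('silver',onz('top',(330.5,350.9),0),onz('side',(436.7,286.4),0))
print('spindle foot?',onz('top',(270.5,320.2),6))
for n in('top','side'):
  for t in['copper_spool','spindle','rack','block','silver_spool']:
    for m in models.cut_out(n,t)[:2]: print(n,t,m['extent'],round(m['confidence'],2),m['pixels'].sum())
```

```text
top cam at [ 457.4 -150.9 1082.9]
side cam at [343.7 577.4 660.6]
bore top@60 [ 609.6 -297.1   60. ] copper mark [ 607.2 -294.3    0. ]
copper side [ 613.  -299.4    0. ] [ 614.6 -303.6   60. ]
(array([ 610.5, -296. ,   65.2]), np.float64(3.432872308547928))
bay [ 609.  -109.2   30. ] [ 613.4 -113.2   30. ] (array([ 610., -109.,   34.]), np.float64(3.209239530500247))
rack [610.5 -52.6   0. ] [610.7 -56.4   0. ]
block [470.1 -49.    0. ]
silver [ 420.4 -204.8    0. ] [ 421.4 -208.9    0. ]
spindle foot? [481.3 -90.2   6. ]
top copper_spool [363.8, 239.2, 31.4, 28.2] 0.68 661
top spindle [262.1, 317.3, 13.7, 11.1] 0.46 113
top rack [198.3, 235.1, 108.8, 39.4] 0.78 3691
top block [214.4, 307.2, 73.0, 41.5] 0.68 1730
top silver_spool [320.5, 336.0, 26.2, 29.8] 0.81 567
top silver_spool [363.9, 234.8, 34.3, 34.6] 0.2 658
side copper_spool [327.6, 194.8, 32.6, 42.7] 0.56 1136
side spindle [379.9, 253.7, 15.6, 52.2] 0.83 624
side rack [254.3, 239.7, 78.4, 125.6] 0.75 4919
side block [352.3, 291.2, 47.6, 90.3] 0.77 2805
side block [255.6, 245.3, 76.8, 121.1] 0.25 4824
side silver_spool [420.5, 249.8, 35.8, 43.2] 0.92 1415
```

```bash
cat > ring.py <<'E'
from h import *
def ring(n,im,near,sat=70,hmax=18,r=30,f=6):
    x0,y0=int(near[0])-r,int(near[1])-r
    c=cv2.resize(im[y0:y0+2*r,x0:x0+2*r],None,fx=f,fy=f,interpolation=cv2.INTER_CUBIC)
    hsv=cv2.cvtColor(c,cv2.COLOR_BGR2HSV)
    m=((hsv[...,0]<hmax)&(hsv[...,1]>sat)&(hsv[...,2]>90)).astype(np.uint8)*255
    return c,m,(x0,y0,f)
E
python3 - <<'E'
from ring import *
out=[]
for n,near in(('top',(380,249)),('side',(345,215))):
    im=cv2.imread(f'pics/{n}0.png'); c,m,_=ring(n,im,near,110)
    out+= [c,cv2.cvtColor(m,cv2.COLOR_GRAY2BGR)]
im=cv2.imread('pics/top0.png')
b=cv2.resize(im[235:271,262:312],None,fx=7,fy=7,interpolation=cv2.INTER_CUBIC)
b=cv2.convertScaleAbs(b,alpha=2.2)
im=cv2.imread('pics/side0.png')
b2=cv2.resize(im[250:286,290:340],None,fx=7,fy=7,interpolation=cv2.INTER_CUBIC)
b2=cv2.convertScaleAbs(b2,alpha=2.2)
A=np.hstack([cv2.resize(o,(200,200)) for o in out]); B=np.hstack([b,b2]); B=cv2.copyMakeBorder(B,0,0,0,100,0)
cv2.imwrite('pics/z3.png',np.vstack([A,B]))
E
```

```text
(no output)
```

View pics/z3.png

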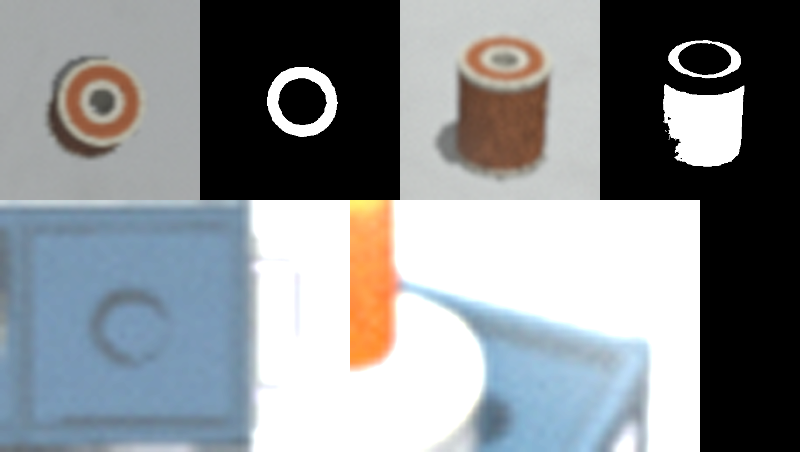

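```bash
cat >> ring.py <<'E'
def ringc(n,im,near,sat=110,**k):
    c,m,(x0,y0,f)=ring(n,im,near,sat,**k)
    cs,_=cv2.findContours(m,cv2.RETR_CCOMP,cv2.CHAIN_APPROX_NONE); h=_[0]
    best=None
    for i,q in enumerate(cs):
        if h[i][3]<0 and h[i][2]>=0 and len(q)>60:
            ch=h[i][2]; kids=[]
            while ch>=0: kids.append(cs[ch]); ch=h[ch][0]
            kd=max(kids,key=len)
            if len(kd)>60:
                e=cv2.fitEllipse(q); e2=cv2.fitEllipse(kd)
                best=[tuple((np.array(z[0])+.5)/f-.5+(x0,y0)) for z in(e,e2)]
    return best
E
python3 - <<'E'
from ring import *
np.set_printoptions(precision=2,suppress=True)
R={}
for n,near in(('top',(380,249)),('side',(345,215))):
    b=ringc(n,cv2.imread(f'pics/{n}0.png'),near); print(n,b)
    R[n]=np.mean(b,0); print(onz(n,R[n],60))
print(tri(R['top'],R['side']))
print('bay',onz('top',(280.1,252.6),30))
# rack corners at z 40 via z1 picks
for p in((40,40),(410,37),(40,175),(410,170)): print(onz('top',((p[0]+.5)/3.8-.5+190,(p[1]+.5)/3.8-.5+225),40))
E
```

```text
top [(np.float64(380.1929931640625), np.float64(249.0287322998047)), (np.float64(380.1734873453776), np.float64(249.00983683268228))]
[ 608.33 -300.07   60.  ]
side [(np.float64(345.9702631632487), np.float64(202.25536092122397)), (np.float64(345.95777893066406), np.float64(202.17024612426758))]
[ 609.73 -301.08   60.  ]
(array([ 608.76, -299.83,   60.87]), np.float64(1.1318356023351985))
bay [ 609.19 -110.95   30.  ]
[644.05  40.55  40.  ]
[ 642.47 -145.06   40.  ]
[575.94  39.68  40.  ]
[ 575.02 -144.     40.  ]
```

```bash
cat >> h.py <<'E'
def R(psi,tilt=0.0):
    """tool down, jaw at bearing psi(deg). tilt about tool z"""
    c,s=np.cos(np.radians(psi)),np.sin(np.radians(psi))
    M=np.array([[0,c,s],[0,s,-c],[-1,0,0]],float)
    t=np.radians(tilt); Z=np.array([[np.cos(t),-np.sin(t),0],[np.sin(t),np.cos(t),0],[0,0,1]])
    return M@Z
def st(tag=''):
    s=ctrl.sense(); print(tag,'t',round(s['time'],2),'p',np.round(s['eef_pos'],2),'F',np.round(s['ft_force'],1),'M',np.round(s['moment'],2),'g',round(s['gripper_width'],3)); return s
E
python3 - <<'E'
from h import *
for n,p in(('cu',(609,-300,230)),('cu',(609,-300,32)),('bay',(609,-111,150)),('sp',(480,-90,92))):
  for psi in(0,180,90,-90):
    q=planner.ik(p,R(psi)); print(n,psi,None if q is None else np.round(q,0))
ctrl.movel([237.6,496,320],v=250); st()
ctrl.goto([609,-300,260],R(-90)); s=st()
ctrl.movel([609,-300.3,34],v=250); st()
gripper_to(0.55,40); st()
E
```

```text
cu 0 [-29.  34.  61.  -0.  85. -29.]
cu 180 None
cu 90 [ -29.   34.   61.   -0.   85. -119.]
cu -90 [-29.  34.  61.  -0.  85.  61.]
cu 0 [-29.  44.  72.  -0.  64. -29.]
cu 180 None
cu 90 [ -29.   44.   72.   -0.   64. -119.]
cu -90 [-29.  44.  72.  -0.  64.  61.]
bay 0 [-14.  29.  79.  -0.  72. -14.]
bay 180 None
bay 90 [ -14.   29.   79.   -0.   72. -104.]
bay -90 [-14.  29.  79.  -0.  72.  76.]
sp 0 [-15.  17. 104.  -0.  59. -15.]
sp 180 None
sp 90 [ -15.   17.  104.   -0.   59. -105.]
sp -90 [-15.  17. 104.  -0.  59.  75.]
 t 2.09 p [237.54 495.92 319.89] F [ 1.3  0.  -0.6] M [-0.03  0.05  0.07] g 1.0
 t 5.17 p [ 609.31 -299.27  260.14] F [ 0.1 -0.6  0.3] M [-0.01 -0.   -0.02] g 0.998
 t 6.22 p [ 609.8  -300.65   35.79] F [-0.7  0.2  0.3] M [-0.01  0.02 -0.03] g 1.001
 t 6.69 p [ 609.43 -300.29   35.19] F [-1.8  2.3  6.7] M [0.38 0.27 0.02] g 0.554
```

Run:
```python
from ring import *
gripper_to(0.45,20); st('g1')
gripper_to(0.75); st()
ctrl.movel([609,-300.2,35],R(-45),v=100)if 0 else ctrl.movel([609,-300.3,85],v=250)
ctrl.goto([609,-300.3,85],R(0)); st()
for n,near in(('top',(380,249)),('side',(345,215))):
    im=snap(n,n+'1')
    b=ringc(n,im,near); print(n,b and np.round(b,2))
```

```text
g1 t 6.91 p [ 609.47 -300.28   35.31] F [-2.8  1.7  6.8] M [ 0.42  0.33 -0.02] g 0.55
 t 7.22 p [ 608.95 -300.33   33.93] F [-0.   0.  -0.5] M [ 0.02  0.02 -0.01] g 0.75
 t 8.97 p [ 608.82 -300.21   84.47] F [0.2 0.2 0.1] M [-0.03  0.03  0.02] g 0.746Traceback (most recent call last):
  File "<stdin>", line 8, in <module>
  File "ring.py", line 10, in ringc
    cs,_=cv2.findContours(m,cv2.RETR_CCOMP,cv2.CHAIN_APPROX_NONE); h=_[0]
                                                                     ~^^^
TypeError: 'NoneType' object is not subscriptable
```

Run:
```python
from ring import *
if ctrl.movel([609,-300.3,35],v=120,threshold=8): st('hit')
gripper_to(0.45,60); s=st('g')
ctrl.wait(0.2); st('g')
ctrl.movel([609,-300.3,130],v=200); st('up')
try:
    im=snap('side','side1'); snap('top','top1')
    print(ringc('side',im,proj('side',(609,-300.3,155))))
except Exception as e: print(e)
```

```text
g t 9.96 p [ 609.85 -300.95   37.38] F [-1.  -0.7  9.4] M [0.05 0.48 0.02] g 0.449
g t 10.16 p [ 609.85 -300.94   37.38] F [-2.2 -0.5  9.1] M [-0.01  0.5   0.01] g 0.448
up t 10.78 p [ 608.59 -300.06  128.9 ] F [ 1.1 -0.   0. ] M [ 0.02  0.   -0.03] g 0.452
'NoneType' object is not subscriptable
```

Run:
```python
import cv2,numpy as np
t=cv2.imread('pics/top1.png');s=cv2.imread('pics/side1.png')
cv2.imwrite('pics/c1.png',np.hstack([cv2.resize(t[180:320,300:440],(400,400)),cv2.resize(s[120:260,270:410],(400,400))]))
```

```text
(no output)
```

View pics/c1.png

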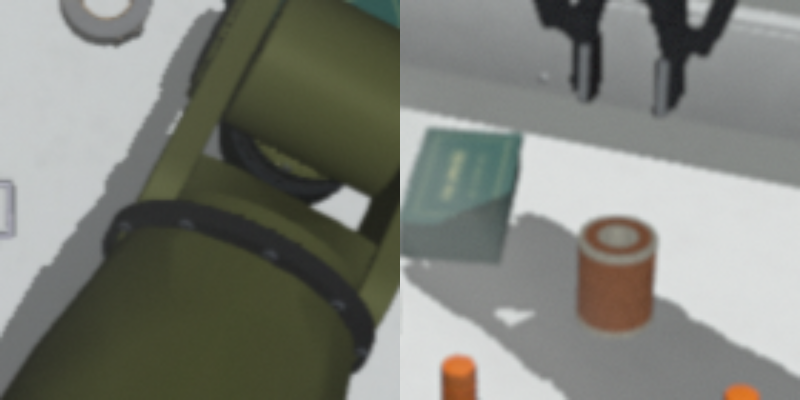

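Run:
```python
from ring import *
np.set_printoptions(precision=1,suppress=True)
st()
for dz in(0,5,10,20):
  print(dz,[proj('side',(608.6+dx,-300.1,128.9+dz)) for dx in(-25,-19,0,19,25)])
print(ringc('side',cv2.imread('pics/side1.png'),(345,215)),ringc('side',cv2.imread('pics/side1.png'),(345,215),sat=90))
t=cv2.imread('pics/side1.png')
cv2.imwrite('pics/c2.png',cv2.resize(t[60:240,260:440],None,fx=3.3,fy=3.3,interpolation=cv2.INTER_CUBIC))
```

```text
t 10.88 p [ 608.3 -299.9  127.9] F [-0.1  0.8  0.3] M [-0. -0.  0.] g 0.45
0 [array([362.4, 171.2]), array([359. , 170.6]), array([348.2, 168.4]), array([337.6, 166.2]), array([334.2, 165.6])]
5 [array([362.6, 168.6]), array([359.2, 168. ]), array([348.4, 165.8]), array([337.7, 163.6]), array([334.3, 163. ])]
10 [array([362.8, 166. ]), array([359.3, 165.3]), array([348.5, 163.2]), array([337.8, 161. ]), array([334.4, 160.4])]
20 [array([363.1, 160.8]), array([359.7, 160.1]), array([348.8, 157.9]), array([338. , 155.8]), array([334.6, 155.1])]
None [(np.float64(345.95174407958984), np.float64(202.35112635294595)), (np.float64(345.90052795410156), np.float64(202.17995961507162))]
```

View pics/c2.png

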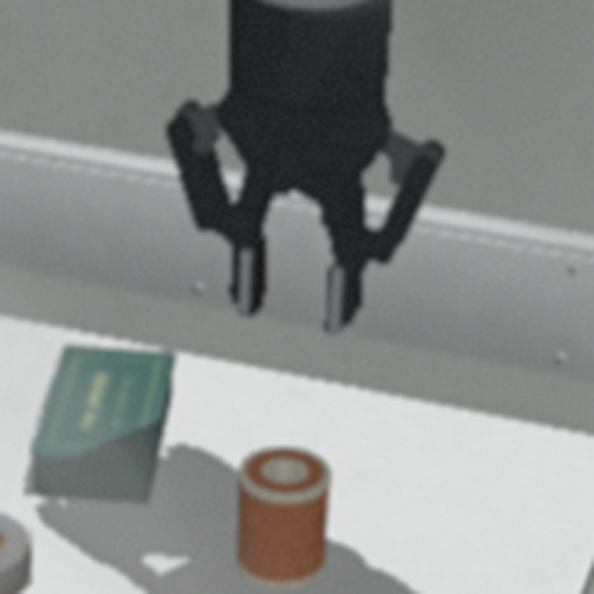

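```bash
python3 - <<'E'
from ring import *
gripper_to(0.8,60)
print(ctrl.movel([609,-300.3,14],v=200,threshold=10)); st('dn'); 
im=snap('side','side2')
gripper_to(0.0,60); s=st('g')
snap('side','side3')
E
python3 - <<'E'
import cv2,numpy as np
o=[cv2.resize(cv2.imread(f'pics/side{i}.png')[100:260,280:420],None,fx=2.8,fy=2.8) for i in(2,3)]
cv2.imwrite('pics/c3.png',np.hstack(o))
E
```

```text
False
dn t 12.02 p [ 609.67 -300.67   15.41] F [ 1.3 -0.2  1.1] M [0.03 0.01 0.07] g 0.801
g t 12.38 p [ 609.71 -300.75   16.13] F [-2.8  0.6  8.6] M [ 0.15  0.45 -0.03] g 0.561
```

View pics/c3.png

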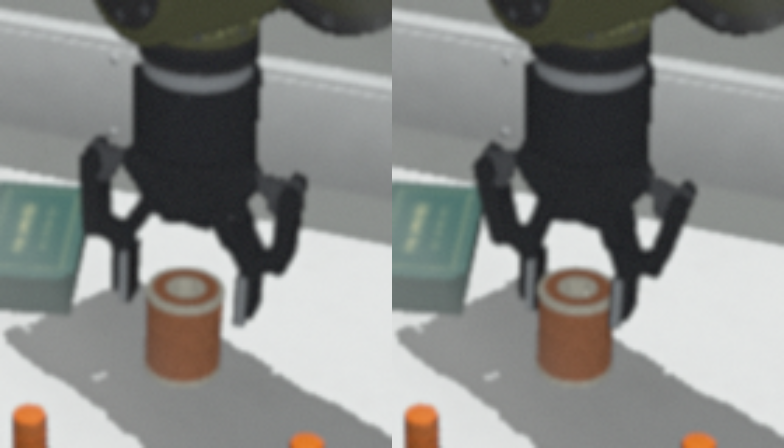

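```bash
python3 - <<'E'
from ring import *
from scipy.optimize import brentq
for px,dx in(((329.3,209.6),28),((360.4,215),-28)):
    o,d=ray('side',px); t=(-300.5-o[1])/d[1]; print('tip est',np.round(o+t*d,1))
ctrl.movel([609.5,-300.3,30],v=60); st('up')
ctrl.movel([609.5,-300.3,90],v=200); st('up')
snap('side','side4')
E
python3 - <<'E'
import cv2,numpy as np
o=[cv2.resize(cv2.imread(f'pics/side{i}.png')[60:260,280:420],None,fx=2.8,fy=2.8) for i in(4,)]
cv2.imwrite('pics/c4.png',np.hstack(o))
E
```

```text
tip est [ 639.9 -300.5   37.2]
tip est [ 581.9 -300.5   40.4]
up t 12.85 p [ 609.58 -300.3    30.33] F [ 0.6 -0.1 -5. ] M [ 0.01 -0.02 -0.01] g 0.556
up t 13.3 p [ 609.23 -300.17   89.17] F [-0.5  0.3 -5.6] M [-0.    0.02  0.  ] g 0.565
```

View pics/c4.png

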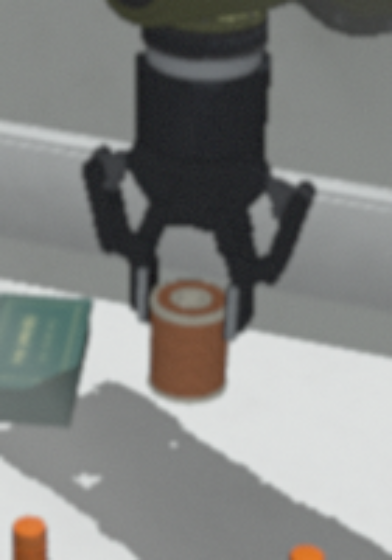

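```bash
python3 - <<'E'
from ring import *
ctrl.movel([610.2,-111.2,90],v=220); st('over')
ctrl.movel([610.2,-111.2,62],v=100); st('l')
print(ctrl.movel([610.2,-111.2,42],v=30,threshold=8)); st('dn')
ctrl.wait(0.2); s=st('dn')
im=snap('side','side5'); print(ringc('side',im,proj('side',(610,-111,90)),sat=90))
snap('top','top5')
E
python3 - <<'E'
import cv2,numpy as np
o=[cv2.resize(cv2.imread(f'pics/side{i}.png')[160:360,220:420],None,fx=2.8,fy=2.8) for i in(5,)]
cv2.imwrite('pics/c5.png',np.hstack(o))
E
```

```text
over t 14.36 p [ 610.12 -112.17   89.78] F [ 0.3 -0.5 -4. ] M [-0.02 -0.03  0.03] g 0.559
l t 14.79 p [ 610.04 -111.62   61.66] F [ 0.6  0.7 -3.2] M [-0.02 -0.05 -0.  ] g 0.562
True
dn t 15.33 p [ 610.17 -111.16   46.16] F [-2.   0.3  7.7] M [0.07 0.25 0.05] g 0.56
dn t 15.53 p [ 610.16 -111.13   46.14] F [-2.7  0.1  6.8] M [0.09 0.24 0.01] g 0.562
None
```

View pics/c5.png

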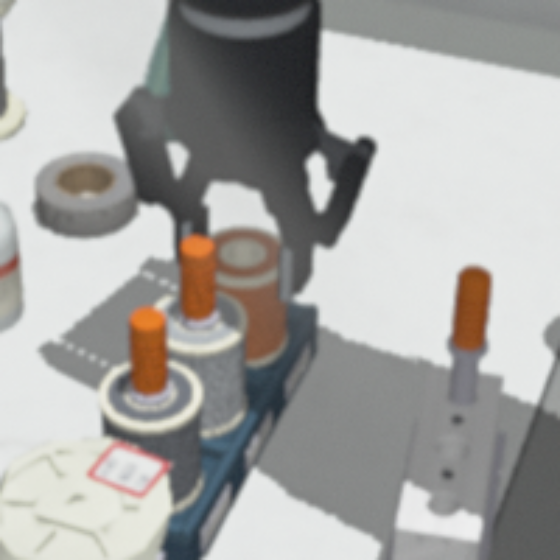

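Run:
```python
from ring import *
for n,c in(('top',(267,321)),('side',(388,270))):
    im=cv2.imread(f'pics/{n}0.png'); cr,m,(x0,y0,f)=ring(n,im,c,sat=150,r=24)
    k,l,s,ce=cv2.connectedComponentsWithStats(m); i=1+np.argmax(s[1:,4])
    print(n,s[i]/6+np.array([x0,y0,0,0,0]),(ce[i]+.5)/6-.5+(x0,y0))
    C=(ce[i]+.5)/6-.5+(x0,y0)
    print([np.round(onz(n,C,z),1) for z in(108,118,126)])
    if n=='side':
        ys,xs=np.where(l==i); A=np.polyfit(ys,xs,1); print('slope dx/dy',A[0]); 
        a=proj('side',(482,-92,86));b=proj('side',(482,-92,130)); print('vertical',(b-a)[0]/(b-a)[1],a,b)
gripper_to(0.75); st('rel')
ctrl.movel([610.2,-111.2,150],v=200); st('up')
```

```text
top [262.         316.           9.5          9.5        420.33333333] [266.33280465 320.30557758]
[array([479. , -88.7, 108. ]), array([478.8, -89.3, 118. ]), array([478.6, -89.8, 126. ])]
side [ 382.5         255.83333333   12.33333333   28.16666667 1604.        ] [388.08343724 269.29457606]
[array([479.7, -91.2, 108. ]), array([477.3, -79.1, 118. ]), array([475.3, -69.4, 126. ])]
slope dx/dy -0.09777113350552197
vertical -0.10788222146210101 [385.36410763 280.55657452] [387.99019217 256.21443084]
rel t 15.94 p [ 609.55 -111.03   45.07] F [-0.4  0.1 -0.1] M [-0.05 -0.   -0.01] g 0.746
up t 16.62 p [ 609.67 -111.08  148.66] F [-0.1 -1.4 -0.5] M [0.03 0.02 0.04] g 0.749
```

```bash
python3 - <<'E'
from ring import *
ctrl.goto([480,-90.3,165],R(-90)); st('over')
gripper_to(0.55)
ctrl.movel([480,-90.3,88],v=150,threshold=8); ctrl.wait(0.1); st('dn')
gripper_to(0.0,20); ctrl.wait(0.2); st('g')
snap('side','side6')
im=snap('top','top6')
E
python3 - <<'E'
import cv2,numpy as np
s=cv2.resize(cv2.imread(f'pics/side6.png')[150:350,280:460],None,fx=2.6,fy=2.6)
t=cv2.resize(cv2.imread(f'pics/top6.png')[220:370,250:350],(347,520))
cv2.imwrite('pics/c6.png',np.hstack([s,t]) if s.shape[0]==520 else s)
E
```

```text
over t 18.0 p [480.06 -90.32 164.6 ] F [-0.1 -0.2 -0.2] M [-0.   -0.01  0.01] g 0.749
dn t 19.07 p [480.61 -90.46  89.09] F [0.2 0.3 0.6] M [-0.04 -0.04  0.02] g 0.547
g t 19.64 p [480.41 -90.36  88.56] F [-0.1  0.3  5.8] M [ 0.11 -0.01  0.02] g 0.204
```

View pics/c6.png

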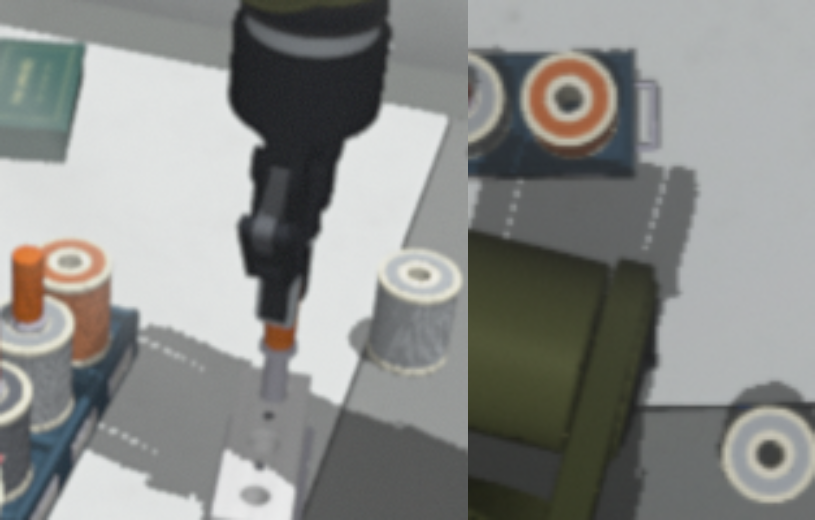

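```bash
python3 - <<'E'
from ring import *
np.set_printoptions(precision=2,suppress=True)
for n in('top','side'):
    im=cv2.imread(f'pics/{n}6.png'); b=ringc(n,im,proj(n,(609,-111,85)),sat=90,r=34); print(n,b and onz(n,np.mean(b,0),90))
gripper_to(0.5); st('o')
ctrl.goto([480,-90.3,84],R(0)); st('rot')
gripper_to(0.0,30); ctrl.wait(0.25); st('g')
snap('side','side7')
E
python3 - <<'E'
import cv2,numpy as np
s=cv2.resize(cv2.imread(f'pics/side7.png')[150:350,280:460],None,fx=3,fy=3)
cv2.imwrite('pics/c7.png',s)
E
```

```text
top [ 609.22 -110.53   90.  ]
side [ 613.27 -103.28   90.  ]
o t 20.11 p [479.9  -90.28  87.87] F [-0.1 -0.8  0. ] M [-0.07  0.01 -0.02] g 0.5
rot t 21.51 p [480.01 -90.29  84.01] F [ 0.5  0.2 -0.2] M [-0.01  0.01 -0.08] g 0.499
g t 22.1 p [480.04 -90.32  84.08] F [-0.5  0.4  1.8] M [ 0.06  0.14 -0.02] g 0.195
```

View pics/c7.png

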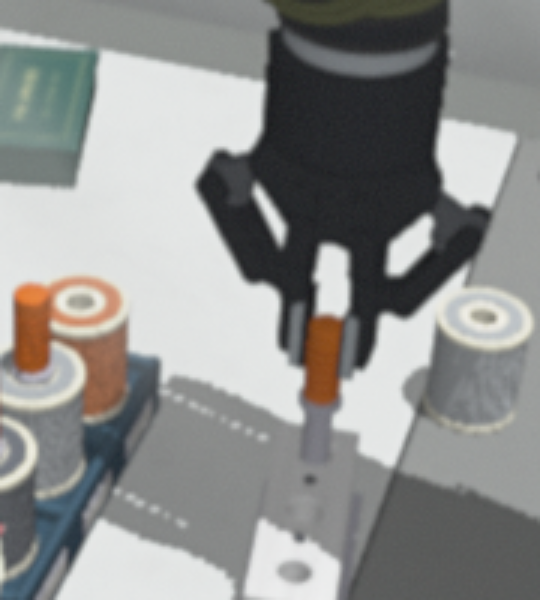

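```bash
cat >> h.py <<'E'
L=78.0
def tp(F,tilt):
    M=R(0,tilt); return np.asarray(F,float)-L*M[:,0], M
E
python3 - <<'E'
from h import *
gripper_to(0.0,60); ctrl.wait(0.1); st('g')
ctrl.movel([480,-90.3,140],v=120); st('up')
ctrl.movel([480,-90.3,200],v=250); st('up')
F=np.array([610.1+1.92,-110.7,90+1.34+14]); p,M=tp(F,11); print(p)
ctrl.movel(p,M,v=180); st('over'); ctrl.wait(0.3); st('over')
snap('side','side8'); snap('top','top8')
E
python3 - <<'E'
import cv2,numpy as np
s=cv2.resize(cv2.imread(f'pics/side8.png')[150:310,230:390],None,fx=3.7,fy=3.7,interpolation=cv2.INTER_CUBIC)
cv2.imwrite('pics/c8.png',s)
E
```

```text
g t 22.47 p [480.1  -90.34  84.19] F [-0.8 -0.1  5.1] M [ 0.06  0.23 -0.02] g 0.185
up t 23.08 p [479.64 -90.21 139.27] F [-0.2 -0.5 -0.9] M [-0.03 -0.05 -0.01] g 0.187
up t 23.48 p [479.91 -90.28 199.64] F [ 0.   0.1 -1.9] M [-0.    0.03  0.04] g 0.188
[ 597.13689836 -110.7         181.90692031]
over t 24.29 p [ 596.53 -110.55  181.57] F [-0.1 -0.9 -0.8] M [-0.02  0.22 -0.03] g 0.187
over t 24.59 p [ 596.97 -110.65  182.23] F [-0.2  0.3 -1.4] M [-0.04  0.16  0.02] g 0.183
```

View pics/c8.png

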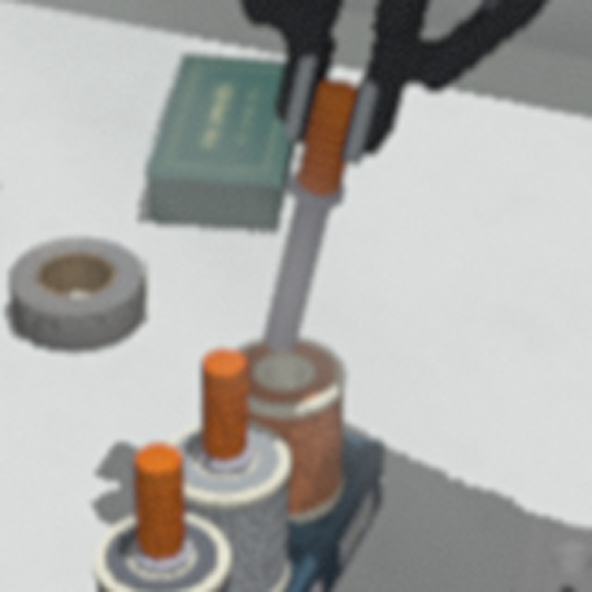

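```bash
cat > ins1.py <<'E'
from h import *
import sys
def go(F,tilt,v,th=None):
    p,M=tp(F,tilt); return ctrl.movel(p,M,v=v,threshold=th)
def foot():
    s=ctrl.sense(); return np.array(s['eef_pos'])+L*np.array(s['tool_rot'])[:,0]
E
python3 - <<'E'
from ins1 import *
B=np.array([610.1,-110.7])
F=np.array([B[0]+1.92,B[1],89.34+4])
go(F,11,40); ctrl.wait(.15); st('a')
F[2]=89.34; h=go(F,11,20,4); print(h); st('b'); print('foot',np.round(foot(),2))
if not h:
    for d in(3.5,-3.5):
        G=F.copy(); G[1]+=d; print('y',d,go(G,11,15,3)); print(np.round(foot(),2)); st()
        go(F,11,30); ctrl.wait(.1)
    st('c')
E
```

```text
a t 25.29 p [ 597.23 -110.74  170.09] F [ 0.4  0.9 -0.7] M [-0.02  0.12 -0.  ] g 0.187
False
b t 25.64 p [ 597.2  -110.74  165.99] F [ 0.8 -0.4  0. ] M [-0.05 -0.05 -0.02] g 0.186
foot [ 612.1  -110.74   89.42]
y 3.5 False
[ 612.2  -107.32   89.62]
 t 26.02 p [ 597.27 -107.29  166.18] F [-1.1 -1.6  1.8] M [-0.58 -0.04 -0.1 ] g 0.187
y -3.5 False
[ 611.99 -114.03   89.27]
 t 26.77 p [ 597.12 -114.06  165.84] F [-0.4  2.6  1.4] M [0.51 0.1  0.14] g 0.184
c t 27.14 p [ 597.08 -110.75  165.83] F [-1.7 -0.2 -1.3] M [-0.14  0.21 -0.03] g 0.187
```

Run:
```python
from ins1 import *
F=np.array([612.02,-110.7,88.8])
print(go(F,11,20,4)); st('z')
G=F.copy(); G[0]-=4; print('x-',go(G,11,10,2.5)); st(); print(np.round(foot(),2))
```

```text
False
z t 27.39 p [ 597.22 -110.8   165.58] F [-1.5 -0.   2.6] M [-0.1   0.25 -0.04] g 0.187
x- True
 t 27.63 p [ 596.01 -110.73  164.97] F [-0.3 -1.  -1.5] M [-0.07  0.19  0.02] g 0.189
[ 610.85 -110.73   88.39]
```

Run:
```python
from ins1 import *
G=np.array([607.5,-110.7,88.6]); print('x-',go(G,11,8,5)); st(); print(np.round(foot(),2)); ctrl.wait(.1); st(); print(np.round(foot(),2))
```

```text
x- False
 t 28.23 p [ 592.66 -110.72  165.21] F [ 2.1  0.  -0.7] M [-0.02 -0.26 -0.07] g 0.187
[ 607.56 -110.72   88.64]
 t 28.33 p [ 592.69 -110.67  165.22] F [ 2.  -0.4 -0.4] M [-0.01 -0.25 -0.02] g 0.188
[ 607.58 -110.67   88.65]
```

```bash
python3 - <<'E'
from ins1 import *
for t,x in((7,607.7),(3.5,607.8),(0,607.9)):
    print(t,go(np.array([x,-110.9,88.4]),t,25,10)); st(); print(np.round(foot(),2))
snap('side','side9')
E
python3 - <<'E'
import cv2,numpy as np
s=cv2.resize(cv2.imread(f'pics/side9.png')[150:310,230:390],None,fx=3.7,fy=3.7,interpolation=cv2.INTER_CUBIC)
cv2.imwrite('pics/c9.png',s)
E
```

```text
7 False
 t 28.71 p [ 598.43 -110.85  165.66] F [1.6 0.3 1. ] M [-0.08 -0.48  0.01] g 0.186
[ 608.02 -110.85   88.25]
3.5 False
 t 29.05 p [ 603.05 -110.85  166.04] F [1.4 0.  0.3] M [-0.01 -0.49  0.03] g 0.186
[ 607.92 -110.85   88.19]
0 False
 t 29.39 p [ 607.85 -110.89  166.18] F [ 2.4  0.1 -0.7] M [-0.07 -0.45  0.03] g 0.187
[ 607.98 -110.89   88.18]
```

View pics/c9.png

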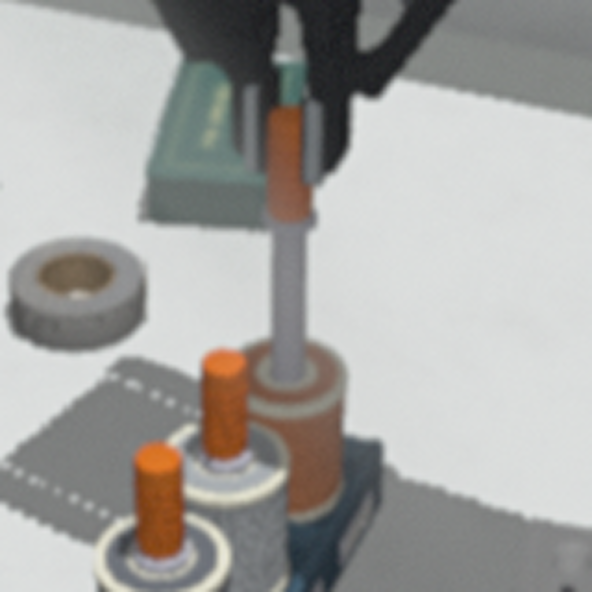

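Run:
```python
from ins1 import *
for x,z in((608.3,85),(608.9,80),(609.5,72)):
    h=go(np.array([x,-110.9,z]),0,25,12); print(z,h); st(); print(np.round(foot(),2))
    if h: break
```

```text
85 False
 t 29.73 p [ 607.99 -110.91  162.74] F [ 1.6 -0.6 -1.4] M [-0.03 -0.32 -0.01] g 0.188
[ 607.98 -110.9    84.74]
80 False
 t 30.07 p [ 608.74 -110.87  157.59] F [ 1.8 -0.7 -2.2] M [-0.05 -0.39  0.  ] g 0.188
[ 608.68 -110.86   79.59]
72 False
 t 30.55 p [ 609.43 -110.89  149.8 ] F [ 1.3 -0.8 -2.3] M [-0.07 -0.21  0.01] g 0.187
[ 609.4  -110.89   71.8 ]
```

Run:
```python
from ins1 import *
for x,z,v in((610,50,40),(610.2,32,30),(610.2,17,25)):
    h=go(np.array([x,-110.9,z]),0,v,12); print(z,h); st(); print(np.round(foot(),2))
    if h: break
```

```text
50 False
 t 31.25 p [ 610.02 -110.9   128.05] F [ 0.2  0.2 -0.7] M [-0.05  0.02 -0.01] g 0.186
[ 610.02 -110.9    50.05]
32 False
 t 32.0 p [ 610.27 -110.9   110.1 ] F [-0.3  0.1 -1.1] M [ 0.   -0.   -0.03] g 0.185
[ 610.28 -110.9    32.1 ]
17 False
 t 32.75 p [ 610.26 -110.91   95.06] F [-0.7  0.1 -1.4] M [ 0.05 -0.01 -0.02] g 0.185
[ 610.27 -110.91   17.06]
```

```bash
python3 - <<'E'
from ins1 import *
h=go(np.array([610.2,-110.9,11]),0,15,8); print(h); ctrl.wait(.2); st(); print(np.round(foot(),2))
snap('side','side10')
E
python3 - <<'E'
import cv2,numpy as np
s=cv2.resize(cv2.imread(f'pics/side10.png')[150:310,230:390],None,fx=3.7,fy=3.7,interpolation=cv2.INTER_CUBIC)
cv2.imwrite('pics/c10.png',s)
E
```

```text
True
 t 33.27 p [ 610.54 -110.96   92.21] F [-0.6  0.5  5.7] M [ 0.03  0.2  -0.01] g 0.183
[ 610.62 -110.98   14.21]
```

View pics/c10.png

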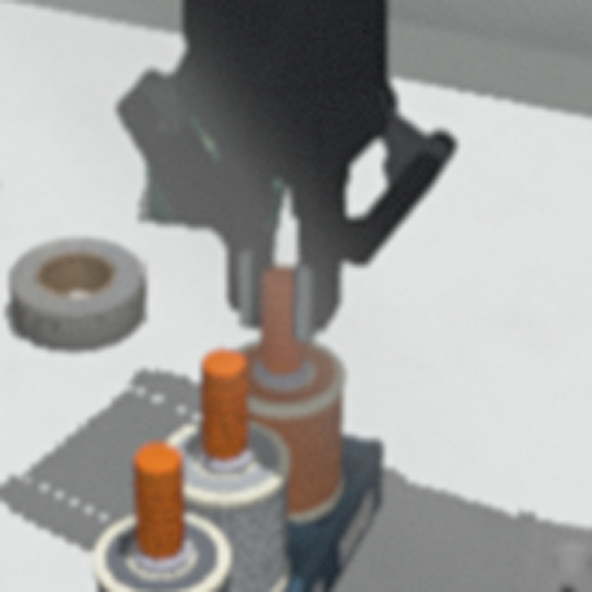

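Foot at z=14.2, which is the expected 14 (fully home), and the collar rests on the spool. I'll release it, retract and check.

```bash
python3 - <<'E'
from ins1 import *
gripper_to(0.45); st('rel')
ctrl.movel([610.3,-110.9,190],v=150); st('up')
ctrl.goto([450,-200,250],R(0)); ctrl.wait(.2); st('away')
snap('side','side11'); snap('top','top11')
E
python3 - <<'E'
import cv2,numpy as np
s=cv2.resize(cv2.imread('pics/side11.png')[160:320,230:360],(400,492),interpolation=cv2.INTER_CUBIC)
t=cv2.resize(cv2.imread('pics/top11.png')[140:300,190:320],(400,492),interpolation=cv2.INTER_CUBIC)
cv2.imwrite('pics/c11.png',np.hstack([s,t]))
E
```

```text
rel t 33.66 p [ 610.   -110.86   91.15] F [0.1 1.1 0.1] M [-0.02  0.03  0.01] g 0.447
up t 34.47 p [ 609.9  -110.8   188.92] F [0.3 0.4 0.3] M [-0.04  0.03 -0.  ] g 0.446
away t 35.46 p [ 450.71 -199.43  249.18] F [ 0.1 -0.2  0.5] M [-0.03  0.   -0.06] g 0.453
```

View pics/c11.png

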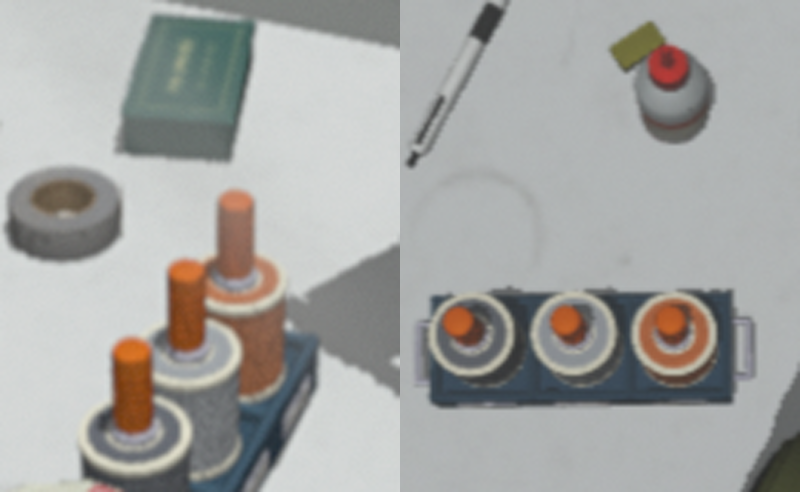

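View pics/side11.png

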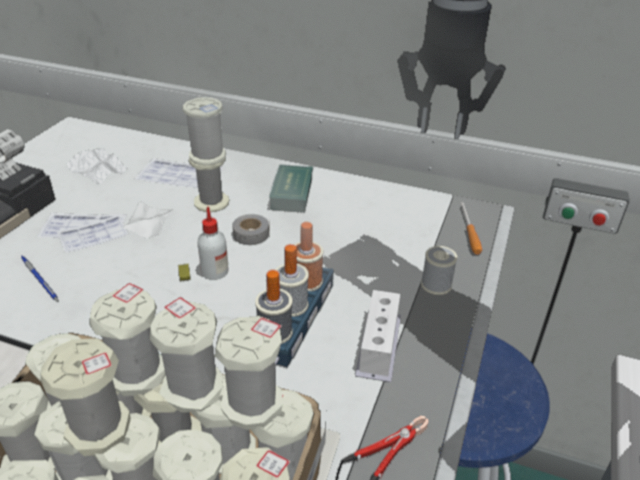

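The side view shows the copper spool in the end bay with its spindle at about (307,240), level with the other two. The block is empty, and the silver spool at (439,268) and the bottle at (212,250) haven't moved.

```bash
python3 -c "
from h import *
order.finish_job(); st()"
```

```text
the job is handed in; nothing more can be done
the job is handed in; nothing more can be done
```

The copper spool is standing upright in the empty bay, with its spindle fully home, and both have been let go. The job was handed in at about 35.5 s on the robot's clock.

**What I did**
- **Spool:** I gripped the copper spool, lowered it into the bay and released it. It touched down 30 mm above its bench height, which matches the bay floor.
- **Spindle:** I centred the handle with a grip in each direction and drew it from the block. I started its low edge in the bore at an 11° lean, then straightened it and slid it down.

**Last checks**
- **Fit:** The descent stopped with the foot at z = 14.2 mm, against 14 mm expected when home. In the final pictures the collar rests on the spool and the handle is upright and level with its neighbours.
- **Surroundings:** By eye in the last side picture, the silver spool and solvent bottle stand where they did at the start. The gripper was well clear and touching nothing.
- **Forces:** The wrist force stayed below about 10 N in every reading I took.

**What went wrong or disagreed**
- **First lift:** My first lift of the copper spool closed too high and came up empty. The spool stayed upright and did not move, and I re-gripped it lower. The fingertips showed about 20 mm higher in the side picture than the reported tool point, which I did not resolve.
- **Feeling for the bore:** While I felt for the bore with the spindle's foot, the spool probably slid about 2 mm inside the bay. It followed the spindle back as that went down.
- **Side-camera measurement:** One side-camera fix of the placed spool was several mm out, because a neighbouring handle was in the way. I used the top camera and the arm's own position instead.

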